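# Load the can dispenser, slim can first

## Robot

A 7-joint arm with a two-finger parallel gripper is mounted at the origin on a cart in front of the work surface, level with it; the furniture and walls round the work are solid. World frame = base frame: x ahead of the robot, y to its left, z up, the work surface at z = 0. Lengths are in mm, angles in rad, forces in N, time in s.
With the tool pointing down it reaches from about 400 to 750 mm from the base axis. Payload 19.5 kg.
Tool frame: the origin (TCP) lies midway between the tips of the shut fingers; the grasp point (between the pads) lies 19 mm behind it; z points along the fingers, x is the direction in which the jaws open and shut, and the axes are right-handed (so a half turn about z gives the same grasp; the last joint's range is limited). The gripper opens to 85 mm and grips with 20 to 120 N. Pads are 22 mm wide; open, the fingers measure 114 mm over their backs; the gripper's body (76 mm by 85 mm) begins 54 mm behind the grasp point. The pads swing forward as they close: fully open they stand 13 mm farther back than shut.
Start: joints at [1.268, 0.707, -0.028, 1.485, 0.022, 0.951, -0.075], TCP at [148.26, -555.53, 231.268] pointing down, gripper open.
Joint ranges: [-2.71, 2.71], [-0.32, 2.16], [-1.57, 1.52], [0, 2.45], [-1.46, 4.6], [0, 2.02], [-2.83, 2.83]. Speed limits (rad/s): [1.89, 1.89, 2.57, 2.57, 3.01, 3.01, 3.01].

## Interface

Orientations are given as a unit quaternion [w, x, y, z].
In Python, from bench import monitor, viewer, order gives the robot as it stands. The module is installed in compiled form; this text tells all that it offers.
- The arm moves only by the tool carry_out, never from a script. Its argument "targets" is a list of rows, each a list of 3 entries, a list of its own where there are three numbers: the closure, from 0 (fully open) to 1 (shut), then the shift along the tool's x, y, z in cm, then the turn, a rotation vector about the tool's x, y, z in degrees. In form: [[hand, [tx, ty, tz], [ax, ay, az]], ...]. A call has 1 to 20 rows; each row shifts and turns the commanded pose from where the row before left it, along the tool's axes as they then stand; what a row does not reach is not made up. A row lasts 1/8 s, in which the tool goes at most 62.5 mm and 10.7 degrees, less where a joint would pass 70% of its speed; a pose out of reach is approached as far as the arm can. A call is refused whole if a number of a shift passes 6.25 or a number of a turn 10.7, either way. A call with a gripper value outside its range is refused whole. The fingers move at their own pace and stop on an object; the grip force is fixed at half the most. Time passes only in rows, so rows that do not move let the fingers close. It gives the time, the measured TCP pose, the force and the opening at its end, in the units of the state.
- monitor.observe(): the state, without advancing time (a new reading comes with each control period).
- viewer.get_image(name): name is "scene" or "side" or "wrist"; returns the picture (400x640x3 uint8, red, green, blue); there is no depth.
- viewer.camera_info(name): a dict with "camera_matrix" (3x3 intrinsics, pixels), "k1" (the pictures are not rectified: a ray, as slopes to the right and down, at radius r is drawn at 1 + k1 r^2 times it, then the intrinsics apply), "R" (3x3) and "t" (3): a world point X has camera coordinates R X + t. Camera axes: x right, y down, z forward; pixel columns grow to the right and rows downward; lengths in mm; the calibration is good to about 2 mm. A picture is of the moment at which its call begins: read the wrist's pose just before it. camera_info takes no time and is no camera call; for the wrist camera it gives the pose at the moment of the call.
- order.job_done(): hands the job in, once; it reports no verdict.
The state is a dict: "time_s": time; "joints": joint angles; "dq": joint speeds; "joint_torque": joint torques, N m; "ee_pos": TCP position; "tool_rot": TCP orientation; "contact_force": force on the tool from outside, world axes, zero at the start; "wrist_torque": the same for the moment, N m; "width": finger opening in mm.
Only numpy, scipy, OpenCV 4.12 (cv2) and the standard library are available. Lean on these libraries where they do the work, as an engineer would, in place of code of your own. Each camera call takes 0.05 s, during which the arm holds its last target.

## Task

Load the two cans that lie on the wooden rests into the sloping can dispenser, one at a time, through its open upper end, so that they roll down and will come out in the right order: the slim can first, against the front stop, then the fat can right behind it. Leave both lying across the lane and at rest.

Things in the scene. Friction and masses are not known exactly. Their poses are not given: they have to be found in the camera images.
- slim_can_center (a point): Centre of the slim can: plain tin can 44 mm in diameter, 82 mm long, white paper label, 0.12 kg. It lies level, its axis along this point's y, about 27 mm above the worktop, on a fixed rest: two wooden bars 10 mm high and 104 mm long under it, parallel to it, 46 mm over their outer edges; above 12 mm its sides are free for fingers.
- fat_can_center (a point): Centre of the fat can: same label and length (82 mm) as the slim one, but 62 mm in diameter, 0.22 kg. It lies level on an equal second rest, its axis along this point's y, about 37 mm above the worktop. Which can lies left or right changes. (A bigger can, 80 mm in diameter, stands upright at the back and is not for the dispenser.)
- bay (a point): Point on the floor of the dispenser's open loading bay, on the mid-line. z vertical, x level along the lane to its high back end, y across. Lane 98 mm wide inside, floor falls 12 degrees toward -x. Bay open above from 70 mm down-slope to 75 mm up-slope of here (18 mm back lip); side walls 36 mm, flared guides to 54 mm. A can laid here along y within 8 mm of the mid-line and let go rolls down.
- stop (a point): Foot of the 32 mm front stop, on the floor's mid-line, 185 mm down-slope of the bay point; axes as there. The dispenser is a fixed white sheet-metal lane 260 mm long, low end toward the robot, turned up to 0.3 rad. From 45 to 115 mm up-slope of here a clear cover spans it 75 mm above the floor, with walls up to it. Slim can home: axis 22 mm from stop and floor; fat can touches it from behind.

How it is judged:
By the outcome, as a careful person would: the job done as asked, in the order asked, and still so for the second after the job is handed in, with the robot touching nothing.
It also fails if it takes over 58 s, if anything falls off the work surface, if the arm or the gripper's body presses on something with over 40 N, if the wrist force passes 120 N, or if a joint passes its speed limit or range.

## Working session

There is one attempt and no reset: what is moved stays moved. The work goes in short steps, Python scripts to look and compute and a tool call to move; the robot and the scene stay as the last step left them, time stands still between calls to the robot, and variables do not carry over. Pictures are saved under pics/ and viewed, and the job is handed in when it is done.

Besides the shell and the picture viewer there is one more tool, called as name([rows], argument=value, ...), one row to a line, values as JSON. carry_out: Moves the arm, as the interface text tells. Its arguments: {"type":"object","properties":{"targets":{"type":"array","items":{"type":"array"}}},"required":["targets"]}

```bash
mkdir -p pics; ls; python3 - <<'E'
from bench import monitor, viewer, order
import cv2
s=monitor.observe()
print({k:s[k] for k in ['time_s','ee_pos','tool_rot','contact_force','width']})
for n in ["scene","side","wrist"]:
    print(n,viewer.camera_info(n))
    cv2.imwrite(f"pics/{n}0.png",viewer.get_image(n)[:,:,::-1])
E
```

```text
pics
{'time_s': 0.0, 'ee_pos': array([ 148.1776434 , -555.30134576,  230.81640944]), 'tool_rot': array([-3.18061487e-04,  7.93040914e-01, -6.09168129e-01, -4.45469251e-04]), 'contact_force': array([-0.33077176,  0.44047278,  0.48458986]), 'width': 85.34830421279062}
scene {'camera_matrix': array([[378.61035103,   0.        , 315.37220507],
       [  0.        , 378.61035103, 198.42714762],
       [  0.        ,   0.        ,   1.        ]]), 'k1': -0.04186209090307785, 'R': array([[-0.80731799, -0.59011278, -0.00213819],
       [-0.37780855,  0.51964669, -0.76630804],
       [ 0.45331927, -0.61784644, -0.64246977]]), 't': array([417.36711243, 234.76185922, 820.29099555])}
side {'camera_matrix': array([[461.32687703,   0.        , 318.77320197],
       [  0.        , 461.32687703, 201.42570537],
       [  0.        ,   0.        ,   1.        ]]), 'k1': 0.04598883907121397, 'R': array([[-0.99275227, -0.11965923, -0.01116259],
       [-0.03737677,  0.3956978 , -0.91761987],
       [ 0.1142187 , -0.91055198, -0.39730237]]), 't': array([ 485.4187455 ,   68.99328498, 1227.64937193])}
wrist {'camera_matrix': array([[304.09414345,   0.        , 322.27930403],
       [  0.        , 304.09414345, 197.06593638],
       [  0.        ,   0.        ,   1.        ]]), 'k1': -0.050172407542095315, 'R': array([[ 0.25761261, -0.96624529, -0.00240324],
       [-0.91873265, -0.24571401,  0.30911962],
       [-0.29927589, -0.07742518, -0.95102013]]), 't': array([-574.8103519 ,  -40.38801747,  380.70275186])}
```

View pics/scene0.png

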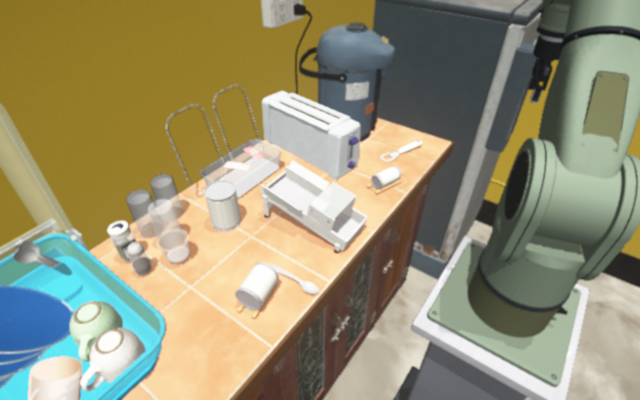

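View pics/side0.png

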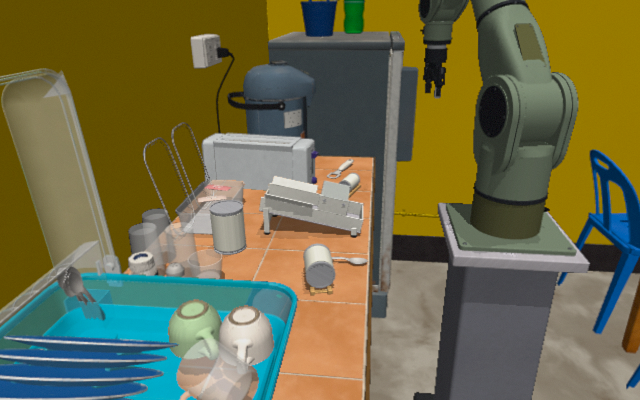

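View pics/wrist0.png

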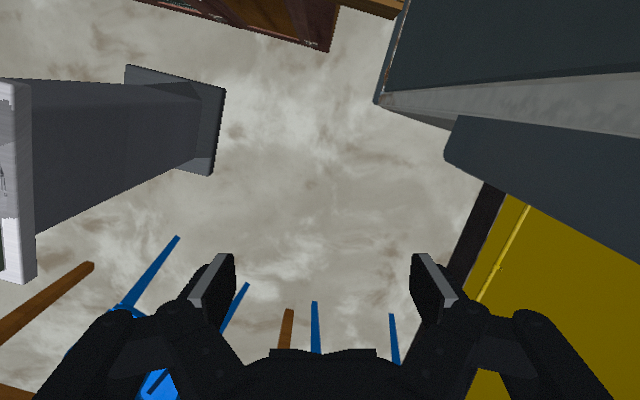

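The scene view shows the slim can at about (386,178), the fat can at (257,287), the dispenser at about (315,205) and the big upright can at (222,205). In the side view the fat can is at (319,267), the slim can at (350,184), and the dispenser at (312,205). Next I'll enlarge these areas.

```bash
cat > h.py <<'E'
from bench import monitor, viewer, order
import numpy as np, cv2
from scipy.spatial.transform import Rotation as Rn
from scipy.optimize import least_squares
def dist(ci): return np.array([ci['k1'],0,0,0,0],float)
def ray(ci,px):
    u=cv2.undistortPoints(np.array([[px]],float),ci['camera_matrix'],dist(ci))[0,0]
    d=ci['R'].T@np.array([u[0],u[1],1.]); return -ci['R'].T@ci['t'], d/np.linalg.norm(d)
def proj(ci,X):
    X=np.atleast_2d(np.asarray(X,float))
    return cv2.projectPoints(X,cv2.Rodrigues(ci['R'])[0],ci['t'],ci['camera_matrix'],dist(ci))[0][:,0]
def tri(obs):
    A=np.zeros((3,3));b=np.zeros(3)
    for ci,px in obs:
        c,d=ray(ci,px);P=np.eye(3)-np.outer(d,d);A+=P;b+=P@c
    X=np.linalg.solve(A,b)
    return X,[np.round(proj(ci,X)[0]-px,1) for ci,px in obs]
def atz(ci,px,z):
    c,d=ray(ci,px); return c+d*(z-c[2])/d[2]
def R(): 
    q=monitor.observe()['tool_rot']; return Rn.from_quat([q[1],q[2],q[3],q[0]])
def crop(name,x0,y0,x1,y1,f,out):
    im=cv2.imread(name)[y0:y1,x0:x1]
    im=cv2.resize(im,None,fx=f,fy=f,interpolation=cv2.INTER_CUBIC)
    for x in range((x0+9)//10*10,x1,10):
        cv2.line(im,(int((x-x0+.5)*f),0),(int((x-x0+.5)*f),6 if x%50 else 14),(0,0,255),1)
        if x%20==0: cv2.putText(im,str(x),(int((x-x0+.5)*f)-10,24),0,.35,(0,0,255),1)
    for y in range((y0+9)//10*10,y1,10):
        cv2.line(im,(0,int((y-y0+.5)*f)),(6 if y%50 else 14,int((y-y0+.5)*f)),(0,0,255),1)
        if y%20==0: cv2.putText(im,str(y),(8,int((y-y0+.5)*f)+4),0,.35,(0,0,255),1)
    cv2.imwrite(out,im)
E
python3 - <<'E'
from h import *
crop('pics/scene0.png',225,150,415,320,4,'pics/sc_c.png') 
crop('pics/side0.png',250,165,380,300,4,'pics/si_c.png')
E
```

```text
(no output)
```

View pics/sc_c.png

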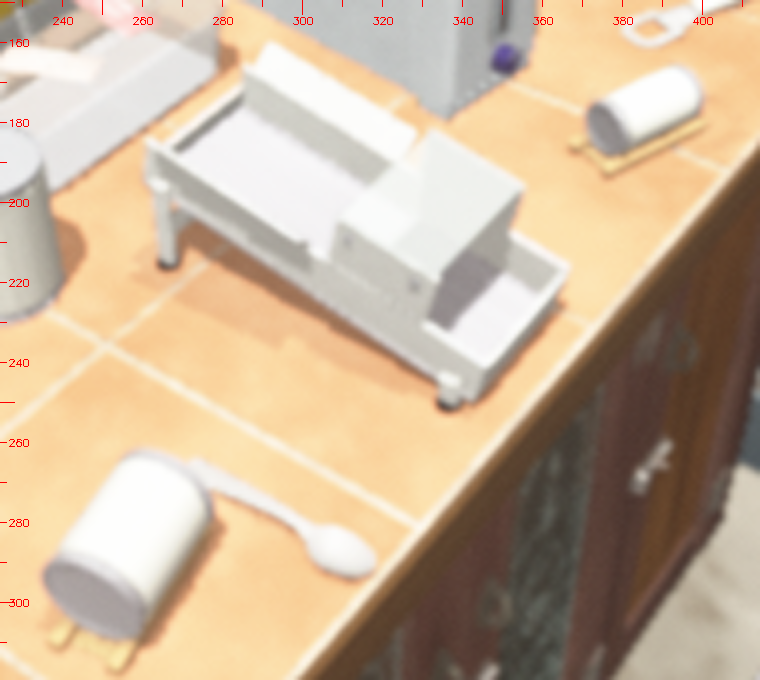

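View pics/si_c.png

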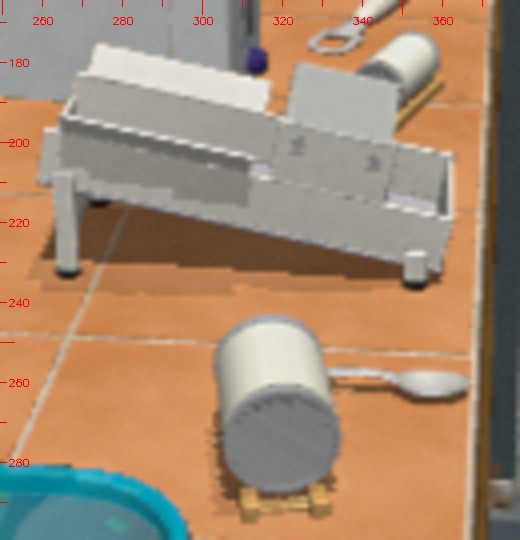

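```bash
python3 - <<'E'
from h import *
sc=viewer.camera_info('scene');si=viewer.camera_info('side')
c12,s12=np.cos(np.radians(12)),np.sin(np.radians(12))
def P(p,s,y,n):
    x0,y0,z0,yaw=p
    l=np.array([s*c12-n*s12,y,s*s12+n*c12])
    c,q=np.cos(yaw),np.sin(yaw)
    return np.array([x0+c*l[0]-q*l[1],y0+q*l[0]+c*l[1],z0+l[2]])
obs=[(sc,45,-49,75,(354,196)),(sc,45,49,75,(334,218.5)),(sc,115,49,75,(308.5,203)),(sc,115,-49,75,(332,182)),
(si,115,-49,75,(323.5,180)),(si,45,-49,75,(348.5,186)),(si,115,49,75,(320,194)),(si,45,49,75,(346.5,203)),
(sc,0,-49,32,(366,216)),(si,0,49,32,(361.5,218.5)),(si,0,-49,32,(361.5,203))]
f=lambda p:np.concatenate([proj(o[0],P(p,*o[1:4]))[0]-o[4] for o in obs])
r=least_squares(f,[500,0,30,0],x_scale=[100,100,100,1],loss='soft_l1')
print(r.x); print(np.round(r.fun.reshape(-1,2),1))
print('bay',P(r.x,185,0,0),'stop',P(r.x,0,0,0))
print('fat near',tri([(sc,(248,300)),(si,(320,273.5))]))
print('fat far',tri([(sc,(269.5,269)),(si,(317,257))]))
print('slim near z',atz(sc,(376,182),27),'far',atz(sc,(396,170),27))
print(tri([(sc,(386.5,176.5)),(si,(352,186))]))
E
```

```text
[3.79484369e+02 2.70345976e+01 1.37253025e+01 2.88286248e-02]
[[ 0.6  0.5]
 [-0.2 -0.1]
 [ 1.6  0.1]
 [-0.1  0.6]
 [-0.2  0. ]
 [-0.1 -0.4]
 [ 0.1 -0.3]
 [ 0.6 -3.3]
 [-0.9  0.8]
 [-0.9  0. ]
 [-0.7  0.2]]
bay [560.36648438  32.25062528  52.18896529] stop [379.4843689   27.03459757  13.72530249]
fat near (array([444.79465704, 337.6629108 ,  39.77438788]), [array([-0.1, -0.3]), array([0.2, 0.2])])
fat far (array([466.14049967, 244.15253085,  27.00354731]), [array([0.8, 1.6]), array([-1.2, -1.2])])
slim near z [ 433.88825622 -189.86506433   27.        ] far [ 413.75805252 -279.56917372   27.        ]
(array([ 415.76849583, -231.75735493,   19.58795965]), [array([1.3, 2.8]), array([-2. , -2.1])])
```

```bash
python3 - <<'E'
from h import *
crop('pics/scene0.png',380,0,570,150,4,'pics/fr_sc.png') 
crop('pics/side0.png',260,20,450,170,4,'pics/fr_si.png')
E
```

```text
(no output)
```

View pics/fr_sc.png

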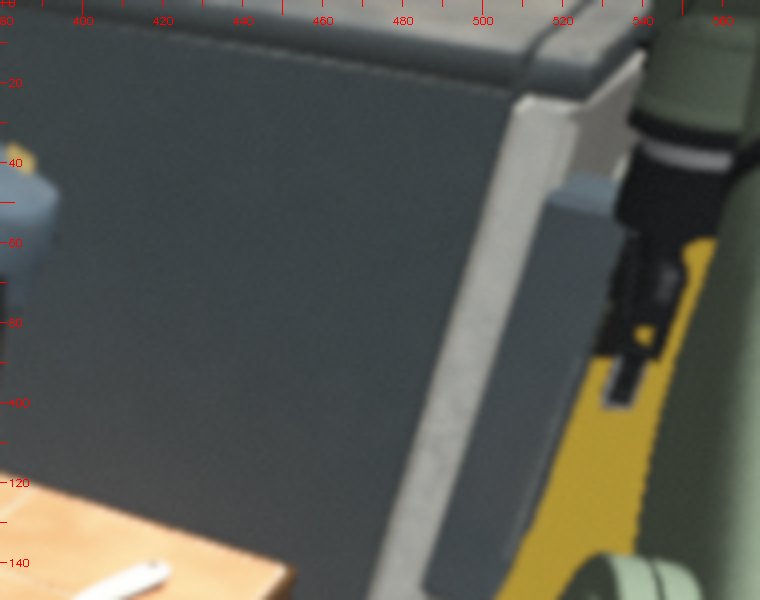

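View pics/fr_si.png

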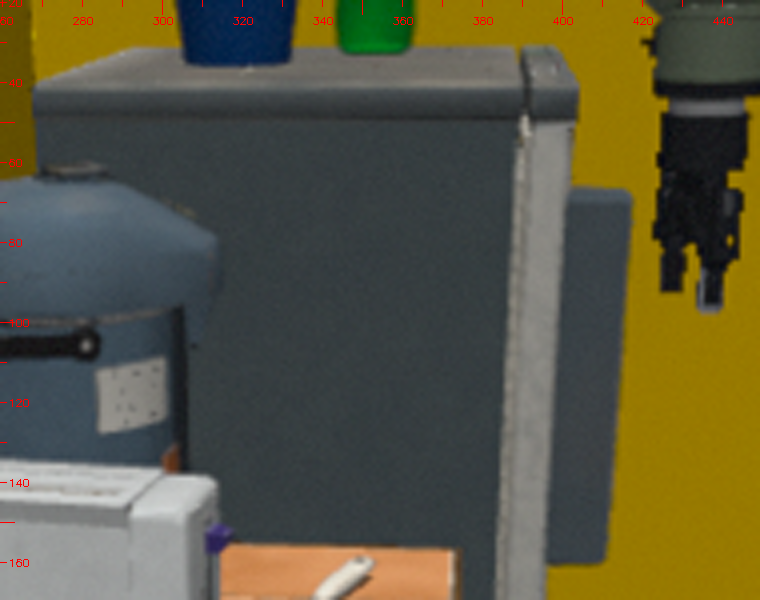

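```bash
python3 - <<'E'
from h import *
sc=viewer.camera_info('scene');si=viewer.camera_info('side')
print(tri([(sc,(508,24.5)),(si,(390,48.5))]))
print(tri([(sc,(524,25)),(si,(402,50))]))
print(tri([(sc,(517,50)),(si,(402,67))]))
print(tri([(sc,(510,150)),(si,(410,160))]))
q=R(); print(q.as_matrix())
E
```

```text
(array([ 297.29604643, -706.44180466,  384.80699215]), [array([-0.3, -0.9]), array([0.4, 0.7])])
(array([ 253.66765344, -737.54633364,  380.13316781]), [array([0.2, 0.6]), array([-0.3, -0.4])])
(array([ 248.48527499, -698.96251901,  318.67849449]), [array([-0.4, -0.9]), array([0.5, 0.7])])
(array([ 179.53276576, -845.31584727,  -98.99973632]), [array([-0.6, -1. ]), array([0.8, 0.7])])
[[ 2.57871341e-01 -9.66179239e-01 -2.23130307e-04]
 [-9.66178902e-01 -2.57871437e-01  8.07162010e-04]
 [-8.37402110e-04  7.43984560e-06 -9.99999649e-01]]
```

```bash
cat >> h.py <<'E'
def plan(target, yawdeg, n, start=None, yaw0=None):
    """tool straight down; rows for straight-line to target with final tool-x heading yawdeg (world)."""
    s=monitor.observe(); p=np.array(s['ee_pos']) if start is None else np.array(start,float)
    m=R().as_matrix(); y0=np.degrees(np.arctan2(m[1,0],m[0,0])) if yaw0 is None else yaw0
    d=(np.array(target)-p)/n; dy=(yawdeg-y0); dy=(dy+180)%360-180; 
    if abs(dy)>90+1: dy-=180*np.sign(dy)
    if yaw0 is None and abs(dy)>95: print('check')
    dy/=n
    for i in range(n):
        a=np.radians(y0+i*dy); X=np.array([np.cos(a),np.sin(a),0]);Z=np.array([0,0,-1]);Y=np.cross(Z,X)
        t=np.array([d@X,d@Y,d@Z])/10
        print([np.round(t,2).tolist(),[0,0,round(-dy,1)]])
E
python3 - <<'E'
from h import *
ci=viewer.camera_info('wrist');m=R().as_matrix();s=monitor.observe()
print('cam in tool',m.T@(-ci['R'].T@ci['t']-s['ee_pos']), m.T@ci['R'].T)
plan([400,-235,210],-12.6,8)
E
```

```text
cam in tool [   0.83133763  -79.12433697 -142.2634889 ] [[ 9.99998951e-01  1.82245143e-04 -1.43725760e-03]
 [ 2.70948303e-04  9.51026853e-01  3.09108154e-01]
 [ 1.42320403e-03 -3.09108219e-01  9.51025806e-01]]
[[-3.06, -4.07, 0.26], [0, 0, np.float64(-7.8)]]
[[-2.48, -4.45, 0.26], [0, 0, np.float64(-7.8)]]
[[-1.85, -4.75, 0.26], [0, 0, np.float64(-7.8)]]
[[-1.19, -4.95, 0.26], [0, 0, np.float64(-7.8)]]
[[-0.5, -5.07, 0.26], [0, 0, np.float64(-7.8)]]
[[0.19, -5.09, 0.26], [0, 0, np.float64(-7.8)]]
[[0.88, -5.02, 0.26], [0, 0, np.float64(-7.8)]]
[[1.55, -4.85, 0.26], [0, 0, np.float64(-7.8)]]
```

carry_out([
  [0,[-3.0,-4.1,0.3],[0,0,-7.8]],
  [0,[-2.5,-4.4,0.3],[0,0,-7.8]],
  [0,[-1.9,-4.8,0.3],[0,0,-7.8]],
  [0,[-1.2,-5.0,0.3],[0,0,-7.8]],
  [0,[-0.5,-5.0,0.3],[0,0,-7.8]],
  [0,[0.2,-5.0,0.3],[0,0,-7.8]],
  [0,[0.9,-5.0,0.2],[0,0,-7.8]],
  [0,[1.5,-4.8,0.1],[0,0,-7.8]],
  [0,[0,0,0],[0,0,0]],
])

```text
time_s: 1.27
ee_pos: [400.9, -233.6, 210.2]
tool_rot: [-0.001, 0.994, -0.107, 0.0]
contact_force: [-0.4, -0.8, 0.7]
width: 85.3
```

```bash
python3 - <<'E'
from h import *
import json
s=monitor.observe();print(s['time_s'],s['ee_pos'],R().as_matrix()[:,0],s['contact_force'],s['joints'])
ci=viewer.camera_info('wrist'); np.savez('pics/w1.npz',**ci)
cv2.imwrite('pics/w1.png',viewer.get_image('wrist')[:,:,::-1])
E
```

```text
1.275 [ 400.87464474 -233.64524867  210.20827021] [ 9.77210555e-01 -2.12271779e-01  4.72169797e-04] [-0.43843466 -0.83561207  0.67862727] [ 0.62731528  0.58791537 -0.2832518   1.89818517  0.24403605  0.68860278
 -0.01412232]
```

View pics/w1.png

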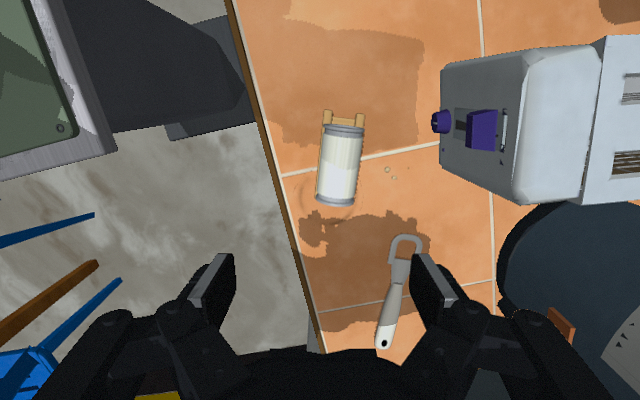

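The slim can lies at about (341,165), its ends near (345,130) and (336,203). The rest's ends are just above it and the toaster is right of it. Enlarging.

```bash
python3 - <<'E'
from h import *
crop('pics/w1.png',290,100,390,220,5,'pics/w1c.png')
E
```

```text
(no output)
```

View pics/w1c.png

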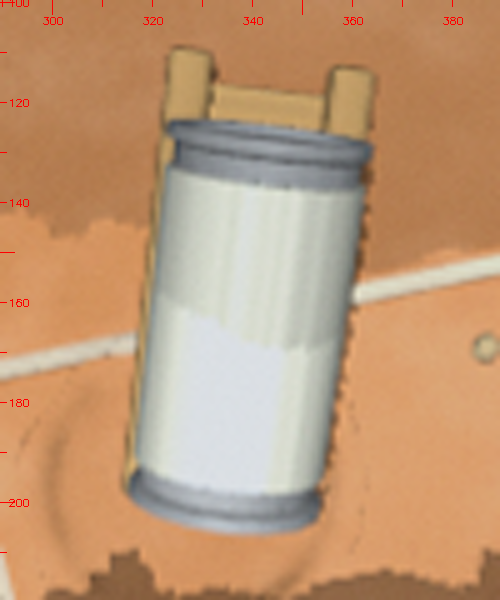

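```bash
cat >> h.py <<'E'
def cylpts(c,yaw,r,L):
    a=np.array([np.cos(yaw),np.sin(yaw),0]);b=np.array([-np.sin(yaw),np.cos(yaw),0]);t=np.linspace(0,2*np.pi,120)
    return np.concatenate([c+e*L/2*a+r*(np.cos(t)[:,None]*b+np.sin(t)[:,None]*np.array([0,0,1.])) for e in(-1,1)])
def fitcyl(views,x0,r,L,zfix=None):
    def f(p):
        c=np.array(p[:3]);yaw=p[3];o=[]
        for ci,pts,w in views:
            hull=cv2.convexHull(proj(ci,cylpts(c,yaw,r,L)).astype(np.float32))
            o+=[w*cv2.pointPolygonTest(hull,(float(x),float(y)),True) for x,y in pts]
        if zfix is not None:o.append((p[2]-zfix)*.5)
        return np.array(o)
    s=least_squares(f,x0,x_scale=[1,1,1,.02],diff_step=1e-4,loss='soft_l1')
    return s.x,np.round(s.fun,1)
def load(n): return dict(np.load(n))
E
python3 - <<'E'
from h import *
sc=viewer.camera_info('scene');w1=load('pics/w1.npz')
pw=[(321.5,145),(319,165),(316.5,190),(361.5,145),(358,165),(355,185),(335,124),(345,125.5),(355,127.5),(325,203),(335,206),(345,205.5)]
ps=[(372.5,175),(385,170),(392.5,167),(397.5,168),(400.7,173.7),(400,177),(390,183),(380.5,188.2),(372,179.5),(375,187)]
for v in ([(w1,pw,1)],[(w1,pw,1),(sc,ps,1)]):
    x,f=fitcyl(v,[422,-235,27,1.35],22,82);print(x,np.degrees(x[3]),f)
# rest bars ends
E
```

```text
[ 420.85741594 -228.59818729   18.30369547    1.23984519] 71.03789651549336 [ 0.4  0.2  0.6  0.2  0.6  0.5 -0.6 -0.2  0.2  0.2 -0.8 -0.2]
[ 420.91034374 -227.34453191   24.85789998    1.24186637] 71.15370182739674 [ 0.7  0.4  0.8  0.7  1.1  1.   0.   0.4  0.9  1.2  0.1  0.8 -0.9 -0.3
  0.1 -0.1  0.   0.8  1.   0.4  1.3  1.3]
```

```bash
python3 - <<'E'
from h import *
plan([421,-227.5,100],-18.9,3)
E
```

```text
[[0.64, -0.41, 3.67], [0, 0, np.float64(2.1)]]
[[0.62, -0.44, 3.67], [0, 0, np.float64(2.1)]]
[[0.61, -0.46, 3.67], [0, 0, np.float64(2.1)]]
```

carry_out([
  [0,[0.6,-0.4,3.7],[0,0,2.1]],
  [0,[0.6,-0.4,3.7],[0,0,2.1]],
  [0,[0.6,-0.5,3.7],[0,0,2.2]],
  [0,[0,0,0],[0,0,0]],
])

```text
time_s: 1.82
ee_pos: [418.7, -228.5, 97.9]
tool_rot: [-0.0, 0.986, -0.166, -0.002]
contact_force: [-0.3, 0.8, 0.7]
width: 85.6
```

```bash
python3 - <<'E'
from h import *
s=monitor.observe();print(s['time_s'],s['ee_pos'],R().as_matrix()[:,0],s['contact_force'])
ci=viewer.camera_info('wrist'); np.savez('pics/w2.npz',**ci)
cv2.imwrite('pics/w2.png',viewer.get_image('wrist')[:,:,::-1])
crop('pics/w2.png',180,150,470,390,2.7,'pics/w2c.png')
E
```

```text
1.825 [ 418.67769234 -228.50665244   97.86677211] [ 0.94498003 -0.32710656 -0.00374685] [-0.32282155  0.75724149  0.67713743]
```

View pics/w2c.png

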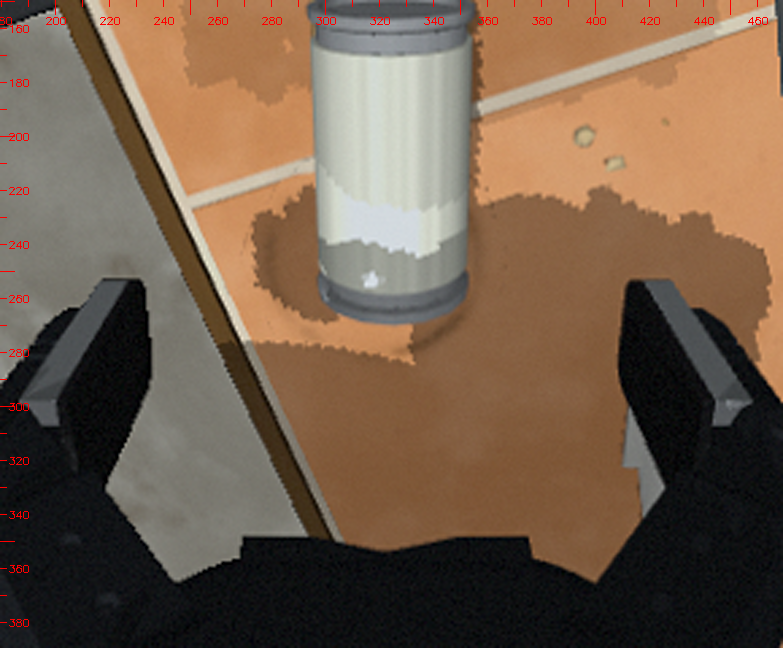

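```bash
python3 - <<'E'
from h import *
sc=viewer.camera_info('scene');w1=load('pics/w1.npz');w2=load('pics/w2.npz')
pw=[(321.5,145),(319,165),(316.5,190),(361.5,145),(358,165),(355,185),(335,124),(345,125.5),(355,127.5),(325,203),(335,206),(345,205.5)]
p2=[(295.9,170),(296.8,200),(297.8,235),(354.8,170),(353.8,200),(352.6,235),(326.3,269.6),(306,265.5),(348.5,263)]
ps=[(372.5,175),(385,170),(392.5,167),(397.5,168),(400.7,173.7),(400,177),(390,183),(380.5,188.2),(372,179.5),(375,187)]
for v in ([(w2,p2,1)],[(w1,pw,1),(w2,p2,1)],[(w1,pw,1),(w2,p2,1),(sc,ps,1)]):
    x,f=fitcyl(v,[422,-235,27,1.25],22,82);print(x,np.degrees(x[3]),f)
plan([x[0],x[1],13],np.degrees(x[3])-90,2)
E
```

```text
[ 419.66242962 -232.29955134   16.86877925    1.23846497] 70.95881593940885 [-0.  0.  0. -0. -0.  0. -0.  0. -0.]
[ 420.87222655 -228.37403683   22.15586923    1.24042226] 71.07096052630912 [ 0.4  0.2  0.6  0.6  1.   0.9 -0.7 -0.3  0.2  1.2  0.2  0.8  0.9  0.9
  0.8  0.5  0.5  0.6 -1.1 -0.7 -0.6]
[ 421.03383584 -227.87549164   23.78188113    1.23970816] 71.03004546615111 [ 0.4  0.2  0.6  0.9  1.2  1.1 -0.3  0.1  0.6  1.2  0.2  0.9  1.1  1.1
  1.   0.7  0.8  0.8 -0.5 -0.2 -0.1 -1.1 -0.5 -0.1 -0.2 -0.   0.8  1.2
  0.6  1.3  1.4]
[[0.08, -0.08, 4.32], [0, 0, np.float64(-0.0)]]
[[0.08, -0.08, 4.32], [0, 0, np.float64(-0.0)]]
```

carry_out([
  [0,[0.1,-0.1,4.2],[0,0,0]],
  [0,[0.1,-0.1,4.0],[0,0,0]],
  [0,[0,0,0],[0,0,0]],
  [0,[0,0,0],[0,0,0]],
])

```text
time_s: 2.38
ee_pos: [422.7, -228.0, 19.3]
tool_rot: [0.0, 0.986, -0.166, 0.001]
contact_force: [0.4, 0.3, 0.1]
width: 85.0
```

```bash
python3 - <<'E'
from h import *
s=monitor.observe();print(s['time_s'],s['ee_pos'],R().as_matrix()[:,0],R().as_matrix()[:,2],s['contact_force'])
ci=viewer.camera_info('wrist'); np.savez('pics/w3.npz',**ci)
cv2.imwrite('pics/w3.png',viewer.get_image('wrist')[:,:,::-1])
E
```

```text
2.375 [ 422.72676016 -227.95961634   19.34087823] [ 0.94504848 -0.32692529  0.00179534] [ 1.60286835e-03 -8.58131709e-04 -9.99998347e-01] [0.43721709 0.2598636  0.12694108]
```

View pics/w3.png

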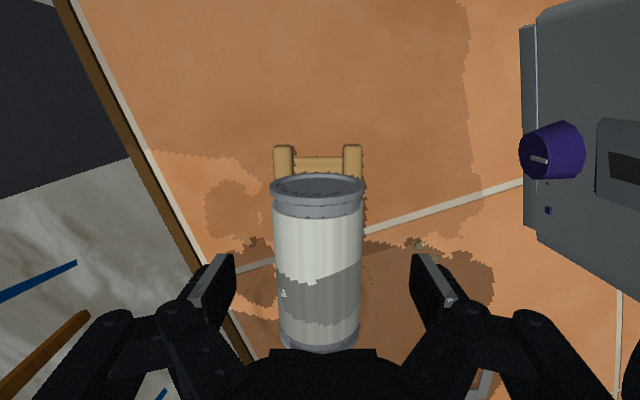

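carry_out([
  [0,[0,0,0.6],[0,0,0]],
  [0,[0,0,0],[0,0,0]],
  [1,[0,0,0],[0,0,0]],
  [1,[0,0,0],[0,0,0]],
  [1,[0,0,0],[0,0,0]],
  [1,[0,0,0],[0,0,0]],
  [1,[0,0,0],[0,0,0]],
  [1,[0,0,0],[0,0,0]],
])

```text
time_s: 3.42
ee_pos: [421.0, -226.8, 11.6]
tool_rot: [-0.0, 0.986, -0.166, -0.001]
contact_force: [-8.3, 3.3, 14.2]
width: 42.5
```

```bash
python3 - <<'E'
from h import *
s=monitor.observe();print(s['time_s'],s['ee_pos'],R().as_matrix()[:,0],R().as_matrix()[:,2],s['contact_force'],s['width'])
ci=viewer.camera_info('wrist'); np.savez('pics/w4.npz',**ci)
cv2.imwrite('pics/w4.png',viewer.get_image('wrist')[:,:,::-1])
crop('pics/w4.png',200,150,440,380,2.6,'pics/w4c.png')
E
```

```text
3.425 [ 421.03926916 -226.80607167   11.60228147] [ 0.94520818 -0.32645702 -0.00270432] [-2.61660498e-03  7.07810921e-04 -9.99996326e-01] [-8.33275887  3.25085692 14.21422533] 42.48694964444502
```

View pics/w4c.png

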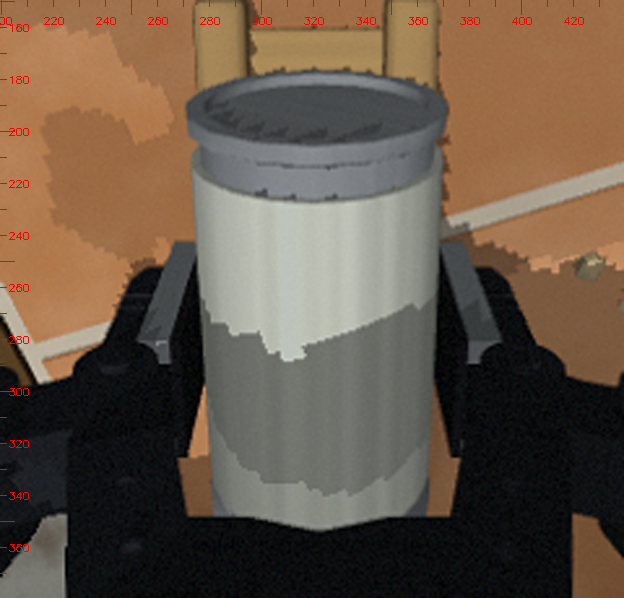

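```bash
python3 - <<'E'
from h import *
w4=load('pics/w4.npz');s=monitor.observe();m=R().as_matrix()
for px in [(321.5,191.5)]:
  X=atz(w4,px,27);print(X,m.T@(X-s['ee_pos']))
# top rim: highest point of disc (front edge lower of ellipse ~ (321,205)) at z=49
X=atz(w4,(321.5,206),49);print(X,m.T@(X-s['ee_pos']))
E
```

```text
[ 434.00403759 -188.97520436   27.        ] [ -0.13020597 -40.01718887 -15.42899336]
[ 434.49935652 -187.93819868   49.        ] [ -0.0611131  -41.15374123 -37.42954328]
```

carry_out([
  [1,[0,0,-3.0],[0,0,0]],
  [1,[0,0,-5.0],[0,0,0]],
  [1,[0,0,-5.0],[0,0,0]],
  [1,[0,0,-2.0],[0,0,0]],
])

```text
time_s: 3.98
ee_pos: [422.7, -227.5, 163.8]
tool_rot: [0.0, 0.986, -0.166, 0.001]
contact_force: [-0.3, 0.7, -2.8]
width: 42.6
```

```bash
python3 - <<'E'
from h import *
s=monitor.observe();print(s['ee_pos'])
plan([505,-50,250],1.65,4)
E
```

```text
[ 422.6833505  -227.50357044  163.75624599]
[[0.5, -4.87, -2.16], [0, 0, np.float64(-5.2)]]
[[0.93, -4.8, -2.16], [0, 0, np.float64(-5.2)]]
[[1.36, -4.7, -2.16], [0, 0, np.float64(-5.2)]]
[[1.78, -4.56, -2.16], [0, 0, np.float64(-5.2)]]
```

carry_out([
  [1,[0.5,-4.9,-2.2],[0,0,-5.2]],
  [1,[0.9,-4.8,-2.2],[0,0,-5.2]],
  [1,[1.4,-4.7,-2.2],[0,0,-5.2]],
  [1,[1.8,-4.6,-2.0],[0,0,-5.2]],
  [1,[0,0,0],[0,0,0]],
  [1,[0,0,0],[0,0,0]],
])

```text
time_s: 4.72
ee_pos: [504.5, -49.4, 247.0]
tool_rot: [0.0, 1.0, 0.015, -0.0]
contact_force: [0.3, -0.6, -1.3]
width: 42.3
```

```bash
python3 - <<'E'
from h import *
s=monitor.observe();print(s['time_s'],s['ee_pos'],R().as_matrix()[:,0],s['contact_force'],s['width'])
ci=viewer.camera_info('wrist'); np.savez('pics/w5.npz',**ci)
cv2.imwrite('pics/w5.png',viewer.get_image('wrist')[:,:,::-1])
E
```

```text
4.725 [504.52812416 -49.44785254 247.01811886] [ 9.99558603e-01  2.96967392e-02 -8.37864056e-04] [ 0.30004527 -0.62357737 -1.30154602] 42.28864133279971
```

View pics/w5.png

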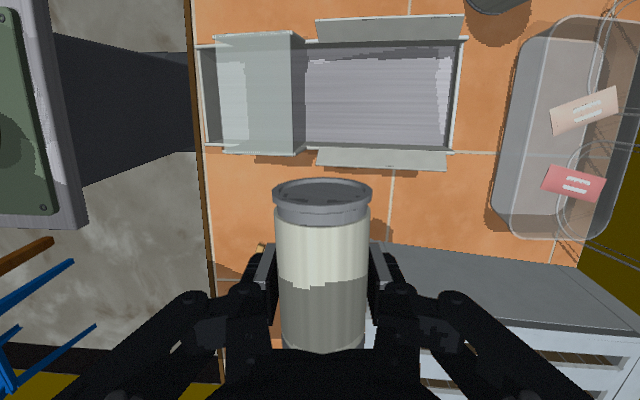

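The can is held square in the jaws. The dispenser shows from above, columns about 200–466 and rows 15–170, with the cover at columns 215–305 and the bay to its right.

```bash
python3 - <<'E'
from h import *
crop('pics/w5.png',185,0,485,185,2.6,'pics/w5c.png')
E
```

```text
(no output)
```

View pics/w5c.png

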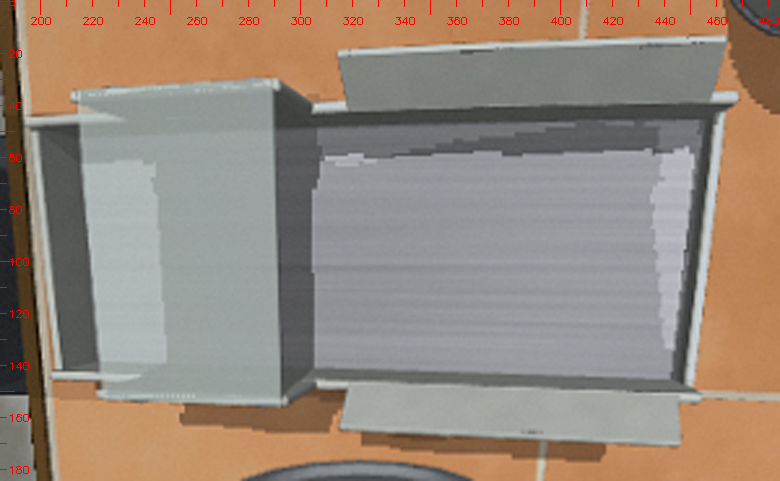

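```bash
python3 - <<'E'
from h import *
sc=viewer.camera_info('scene');si=viewer.camera_info('side');w5=load('pics/w5.npz')
c12,s12=np.cos(np.radians(12)),np.sin(np.radians(12))
def P(p,s,y,n):
    x0,y0,z0,yaw=p
    l=np.array([s*c12-n*s12,y,s*s12+n*c12])
    c,q=np.cos(yaw),np.sin(yaw)
    return np.array([x0+c*l[0]-q*l[1],y0+q*l[0]+c*l[1],z0+l[2]])
old=[(sc,45,-50,75,(354,196)),(sc,45,50,75,(334,218.5)),(sc,115,50,75,(308.5,203)),(sc,115,-50,75,(332,182)),
(si,115,-50,75,(323.5,180)),(si,45,-50,75,(348.5,186)),(si,115,50,75,(320,194)),
(sc,0,-49,32,(366,216)),(si,0,49,32,(361.5,218.5)),(si,0,-49,32,(361.5,203))]
new=[(w5,45,50,75,(213,37.3)),(w5,115,50,75,(292.7,31.5)),(w5,115,-50,75,(295.4,155)),(w5,45,-50,75,(222.7,152)),
(w5,0,49,32,(198.5,49)),(w5,0,-49,32,(208.8,142.3)),(w5,260,49,18,(461,42.3)),(w5,260,-49,18,(449.6,150))]
for obs in (new,new+old):
    f=lambda p:np.concatenate([proj(o[0],P(p,*o[1:4]))[0]-o[4] for o in obs])
    r=least_squares(f,[380,27,14,0.03],x_scale=[100,100,100,1],loss='soft_l1')
    print(r.x); print(np.round(r.fun.reshape(-1,2),1).tolist())
    print('bay',P(r.x,185,0,0),'stop',P(r.x,0,0,0))
E
```

```text
[3.79342609e+02 2.78067337e+01 1.63854922e+01 2.65102180e-02]
[[1.5, 0.4], [-1.6, 2.0], [-1.5, -1.1], [1.5, -0.7], [-0.5, -0.4], [-1.4, 0.6], [1.5, 0.4], [0.4, -0.7]]
bay [560.23633134  32.60338941  54.84915504] stop [379.34260913  27.80673367  16.38549224]
[3.79240691e+02 2.78724688e+01 1.52034517e+01 2.72769941e-02]
[[1.8, 0.5], [-1.6, 2.1], [-1.5, -1.5], [1.8, -1.0], [-0.2, -0.3], [-1.1, 0.4], [0.8, 0.3], [-0.1, -1.1], [0.8, 0.1], [-0.5, -0.1], [1.2, 0.0], [0.1, 0.2], [-0.1, -0.5], [-0.0, -1.0], [0.1, -0.5], [-0.9, 0.6], [-0.9, -0.4], [-0.5, -0.2]]
bay [560.13068215  32.80782811  53.66711446] stop [379.24069107  27.87246881  15.20345166]
```

```bash
python3 - <<'E'
from h import *
plan([560,32.7,160],1.56,3)
E
```

```text
[[1.93, -2.7, 2.9], [0, 0, np.float64(0.0)]]
[[1.93, -2.7, 2.9], [0, 0, np.float64(0.0)]]
[[1.93, -2.7, 2.9], [0, 0, np.float64(0.0)]]
```

carry_out([
  [1,[1.9,-2.7,2.0],[0,0,0.1]],
  [1,[1.9,-2.7,2.9],[0,0,0]],
  [1,[2.0,-2.7,3.8],[0,0,0]],
  [1,[0,0,4.0],[0,0,0]],
  [1,[0,0,0],[0,0,0]],
  [1,[0,0,0],[0,0,0]],
])

```text
time_s: 5.52
ee_pos: [560.9, 32.9, 121.7]
tool_rot: [0.0, 1.0, 0.014, 0.001]
contact_force: [0.2, -0.2, -0.5]
width: 42.4
```

```bash
python3 - <<'E'
from h import *
s=monitor.observe();print(s['time_s'],s['ee_pos'],R().as_matrix()[:,0],R().as_matrix()[:,2],s['contact_force'],s['width'])
ci=viewer.camera_info('wrist'); np.savez('pics/w6.npz',**ci)
cv2.imwrite('pics/w6.png',viewer.get_image('wrist')[:,:,::-1])
cv2.imwrite('pics/si6.png',viewer.get_image('side')[:,:,::-1])
crop('pics/si6.png',220,100,400,250,4,'pics/si6c.png')
E
```

```text
5.525 [560.90614731  32.90008841 121.66989486] [0.9996283  0.02724127 0.00108362] [ 1.08631131e-03 -8.41130662e-05 -9.99999406e-01] [ 0.16071904 -0.21031318 -0.46530755] 42.43604115942202
```

View pics/w6.png

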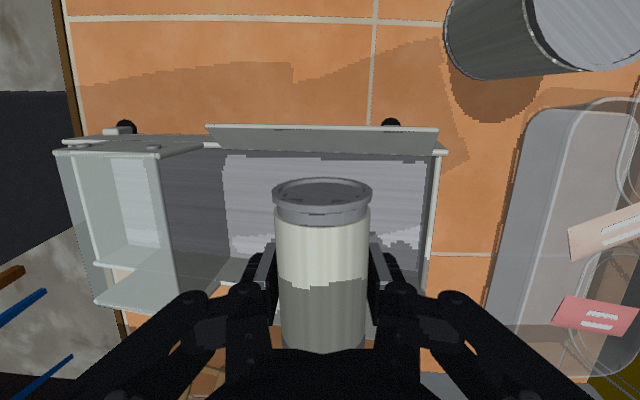

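View pics/si6c.png

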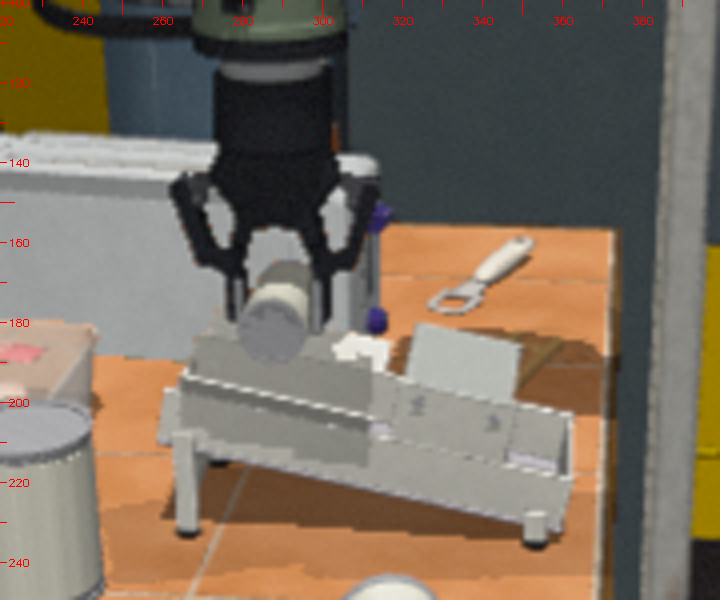

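carry_out([
  [1,[0,0,3.5],[0,0,0]],
  [1,[0,0,1.8],[0,0,0]],
  [1,[0,0,0],[0,0,0]],
  [1,[0,0,0],[0,0,0]],
])

```text
time_s: 6.12
ee_pos: [561.2, 33.6, 68.7]
tool_rot: [-0.0, 1.0, 0.014, 0.001]
contact_force: [-0.0, 0.1, -1.5]
width: 42.4
```

```bash
python3 - <<'E'
from h import *
s=monitor.observe();print(s['time_s'],s['ee_pos'],s['contact_force'],s['width'])
cv2.imwrite('pics/w7.png',viewer.get_image('wrist')[:,:,::-1])
E
```

```text
6.125 [561.15936173  33.64719997  68.67876117] [-0.02098852  0.13917177 -1.5040685 ] 42.352171113890144
```

View pics/w7.png

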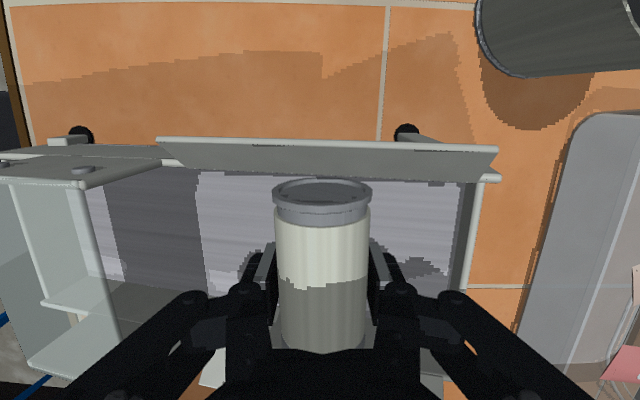

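carry_out([
  [1,[0,0,0.3],[0,0,0]],
  [1,[0,0,0.2],[0,0,0]],
  [1,[0,0,0],[0,0,0]],
])

```text
time_s: 6.55
ee_pos: [560.5, 33.7, 62.2]
tool_rot: [-0.0, 1.0, 0.014, -0.0]
contact_force: [0.6, 0.8, -1.4]
width: 42.2
```

carry_out([
  [0.2,[0,0,0],[0,0,0]],
  [0.2,[0,0,0],[0,0,0]],
  [0.2,[0,0,0],[0,0,0]],
  [0.2,[0,0,0],[0,0,0]],
  [0.2,[0,0,-2.0],[0,0,0]],
  [0.2,[0,0,-4.0],[0,0,0]],
  [0,[0,0,-5.0],[0,0,0]],
  [0,[0,0,-5.0],[0,0,0]],
])

```text
time_s: 7.55
ee_pos: [560.4, 33.7, 224.0]
tool_rot: [-0.0, 1.0, 0.014, -0.0]
contact_force: [0.0, -1.6, 0.6]
width: 85.7
```

```bash
python3 - <<'E'
from h import *
s=monitor.observe();print(s['time_s'],s['ee_pos'],s['contact_force'],s['width'])
cv2.imwrite('pics/w8.png',viewer.get_image('wrist')[:,:,::-1])
cv2.imwrite('pics/si8.png',viewer.get_image('side')[:,:,::-1])
crop('pics/si8.png',220,100,400,250,4,'pics/si8c.png')
E
```

```text
7.55 [560.35046647  33.70937212 223.97916763] [ 0.02437126 -1.59310897  0.60018217] 85.73986550399204
```

View pics/w8.png

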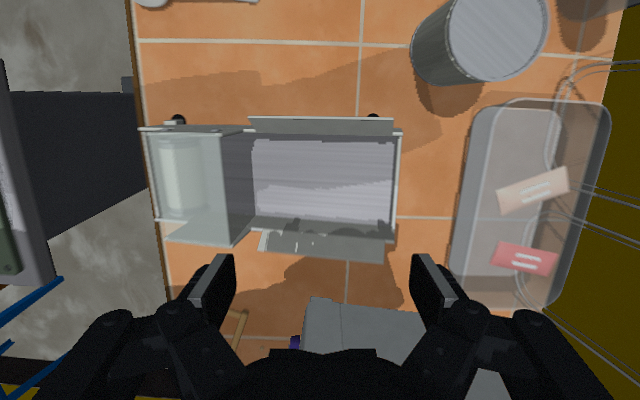

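View pics/si8c.png

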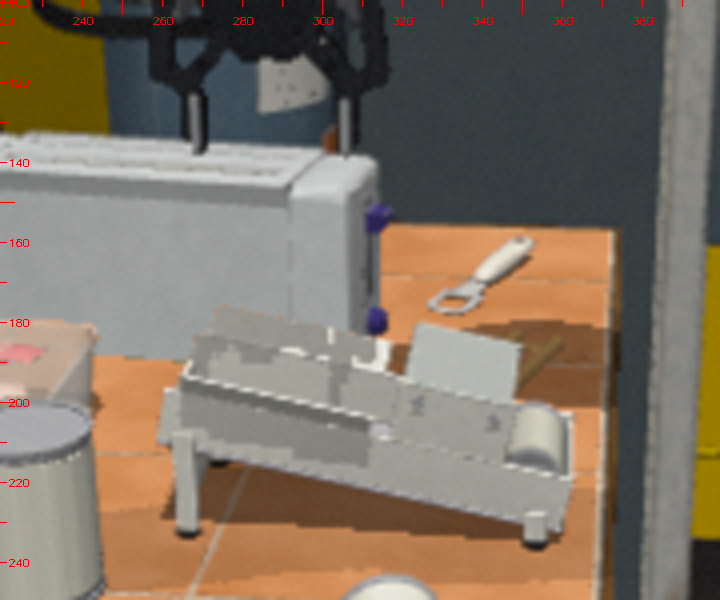

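The slim can rolled down and lies at the stop, at about (353,209) in the side view. Next I'll look at the fat can.

```bash
python3 - <<'E'
from h import *
plan([455,265,205],12.8,5)
E
```

```text
[[-2.01, -4.68, 0.44], [0, 0, np.float64(-2.2)]]
[[-1.83, -4.75, 0.44], [0, 0, np.float64(-2.2)]]
[[-1.64, -4.82, 0.44], [0, 0, np.float64(-2.2)]]
[[-1.45, -4.88, 0.44], [0, 0, np.float64(-2.2)]]
[[-1.26, -4.93, 0.44], [0, 0, np.float64(-2.2)]]
```

carry_out([
  [0,[-2.0,-4.7,0.4],[0,0,-2.2]],
  [0,[-1.8,-4.7,0.4],[0,0,-2.2]],
  [0,[-1.6,-4.8,0.4],[0,0,-2.2]],
  [0,[-1.5,-4.9,0.4],[0,0,-2.3]],
  [0,[-1.3,-4.9,0.4],[0,0,-2.3]],
  [0,[0,0,0],[0,0,0]],
  [0,[0,0,0],[0,0,0]],
])

```text
time_s: 8.52
ee_pos: [453.8, 263.4, 202.2]
tool_rot: [0.0, 0.994, 0.112, 0.0]
contact_force: [0.2, -0.5, -0.7]
width: 85.5
```

```bash
python3 - <<'E'
from h import *
s=monitor.observe();print(s['time_s'],s['ee_pos'],R().as_matrix()[:,0],s['contact_force'])
ci=viewer.camera_info('wrist'); np.savez('pics/w9.npz',**ci)
cv2.imwrite('pics/w9.png',viewer.get_image('wrist')[:,:,::-1])
crop('pics/w9.png',250,60,410,240,3.3,'pics/w9c.png')
E
```

```text
8.525 [453.80520823 263.43091422 202.21995203] [ 9.75124833e-01  2.21656399e-01 -4.17946361e-05] [ 0.17603063 -0.50563116 -0.65084614]
```

View pics/w9.png

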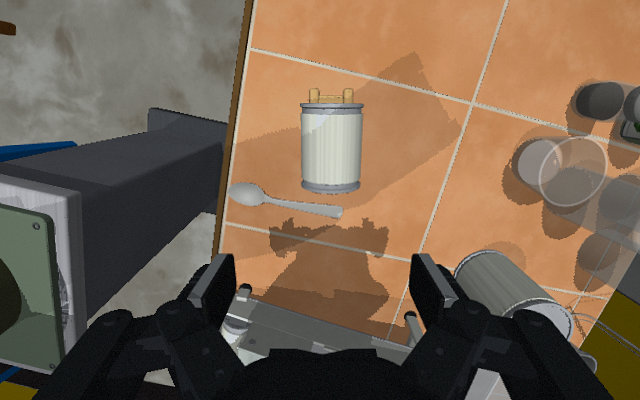

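View pics/w9c.png

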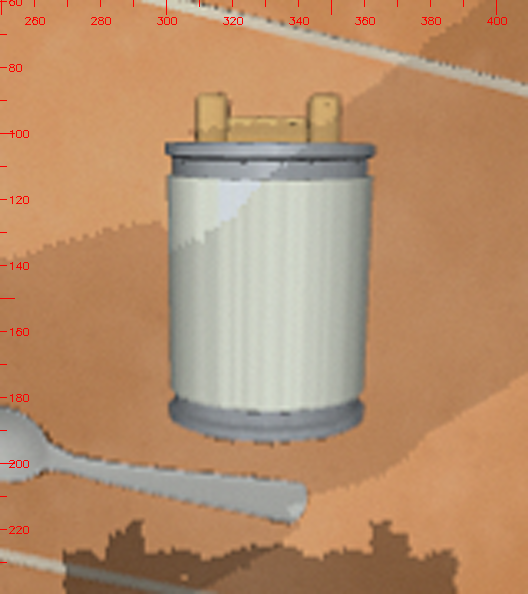

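```bash
python3 - <<'E'
from h import *
sc=viewer.camera_info('scene');si=viewer.camera_info('side');w=load('pics/w9.npz')
pw=[(300.9,120.6),(301.2,151),(301.8,178),(362.7,120.6),(361.5,151),(360.3,178),(331.2,103),(310.6,103.6),(354.5,104),(331.8,193.3),(313.6,191),(348.5,191)]
ps=[(260,262.5),(277.5,273.7),(275,285),(266,300),(255,310),(240,303.7),(235.7,293.7),(240,286),(250,272.5)]
pi=[(304.2,257.5),(320,287.5),(335,275),(317.5,243)]
for v in ([(w,pw,1)],[(w,pw,1),(sc,ps,1),(si,pi,1)]):
  for zf in (None,37):
    x,f=fitcyl(v,[455,291,37,1.79],31,82,zf);print(x,np.degrees(x[3]),f)
plan([x[0],x[1],110],np.degrees(x[3])-90,3)
E
```

```text
[455.45427545 297.4986261   32.19226316   1.78988461] 102.55283420079368 [ 0.2  0.   0.2  0.2  0.1  0.1 -0.5  0.   0.1 -0.6 -0.   0.3]
[455.30021903 297.84957665  34.59474167   1.78964146] 102.53890251039591 [ 0.5  0.3  0.4  0.4  0.3  0.4 -0.2  0.4  0.5 -0.3  0.3  0.7 -1.2]
[455.12395839 297.77581725  34.85591203   1.79096998] 102.61502122939052 [ 0.7  0.5  0.6  0.2  0.2  0.3 -0.3  0.3  0.5 -0.1  0.5  0.7 -0.1  0.3
  0.1 -0.3  0.7 -0.3  0.7 -0.1  0.2  2.1  0.9 -0.6 -0.6]
[455.03109537 297.88544726  35.48657335   1.79117635] 102.62684511937766 [ 0.8  0.6  0.7  0.2  0.2  0.3 -0.1  0.4  0.6 -0.1  0.6  0.8  0.   0.3
  0.  -0.4  0.6 -0.4  0.8  0.   0.3  2.1  0.6 -0.6 -0.4 -0.8]
[[0.29, -1.12, 3.08], [0, 0, np.float64(0.0)]]
[[0.29, -1.13, 3.08], [0, 0, np.float64(0.0)]]
[[0.29, -1.13, 3.08], [0, 0, np.float64(0.0)]]
```

carry_out([
  [0,[0.3,-1.1,3.0],[0,0,0.2]],
  [0,[0.3,-1.2,3.0],[0,0,0]],
  [0,[0.2,-1.1,2.8],[0,0,0]],
  [0,[0,0,0],[0,0,0]],
  [0,[0,0,4.0],[0,0,0]],
  [0,[0,0,4.0],[0,0,0]],
  [0,[0,0,0],[0,0,0]],
  [0,[0,0,0],[0,0,0]],
])

```text
time_s: 9.57
ee_pos: [454.8, 298.9, 36.3]
tool_rot: [-0.0, 0.994, 0.11, 0.001]
contact_force: [-0.1, 0.5, 1.1]
width: 85.6
```

```bash
python3 - <<'E'
from h import *
s=monitor.observe();print(s['time_s'],s['ee_pos'],R().as_matrix()[:,0],s['contact_force'])
ci=viewer.camera_info('wrist'); np.savez('pics/w10.npz',**ci)
cv2.imwrite('pics/w10.png',viewer.get_image('wrist')[:,:,::-1])
E
```

```text
9.575 [454.77404273 298.92465519  36.3267556 ] [0.97593699 0.21804511 0.00182231] [-0.12924754  0.50131034  1.05522111]
```

View pics/w10.png

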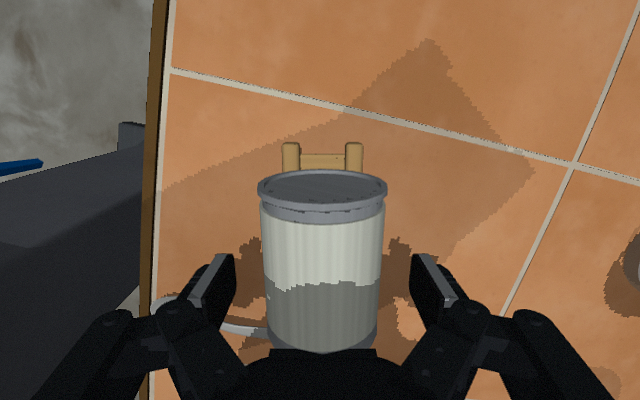

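carry_out([
  [0,[0,0,1.5],[0,0,0]],
  [0,[0,0,0.6],[0,0,0]],
  [0,[0,0,0],[0,0,0]],
  [1,[0,0,0],[0,0,0]],
  [1,[0,0,0],[0,0,0]],
  [1,[0,0,0],[0,0,0]],
  [1,[0,0,0],[0,0,0]],
  [1,[0,0,0],[0,0,0]],
])

```text
time_s: 10.62
ee_pos: [454.4, 299.2, 14.0]
tool_rot: [-0.0, 0.994, 0.11, 0.001]
contact_force: [2.3, 0.0, 7.9]
width: 60.5
```

```bash
python3 - <<'E'
from h import *
s=monitor.observe();print(s['time_s'],s['ee_pos'],R().as_matrix()[:,0],s['contact_force'],s['width'])
ci=viewer.camera_info('wrist'); np.savez('pics/w11.npz',**ci)
cv2.imwrite('pics/w11.png',viewer.get_image('wrist')[:,:,::-1])
crop('pics/w11.png',200,130,440,360,2.6,'pics/w11c.png')
E
```

```text
10.625 [454.44629739 299.22028394  14.02524663] [0.97579679 0.21867392 0.00153233] [2.30987708 0.01833595 7.87093751] 60.49549547323658
```

View pics/w11c.png

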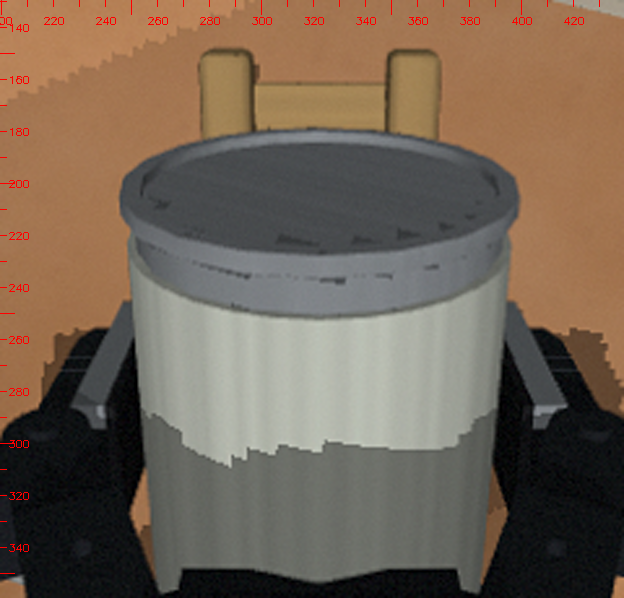

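```bash
python3 - <<'E'
from h import *
w=load('pics/w11.npz');s=monitor.observe();m=R().as_matrix()
for px,z in [((323,217.7),68),((323,180),6)]:
  X=atz(w,px,z);print(X,m.T@(X-s['ee_pos']))
E
```

```text
[445.00312438 341.2796467   68.        ] [  0.07482846 -43.16916169 -53.95224486]
[446.13844675 337.3327686    6.        ] [  0.22747789 -39.03550721   8.04579062]
```

carry_out([
  [1,[0,0,-3.0],[0,0,0]],
  [1,[0,0,-5.0],[0,0,0]],
  [1,[0,0,-5.0],[0,0,0]],
  [1,[0,0,-4.0],[0,0,0]],
])

```text
time_s: 11.18
ee_pos: [453.9, 298.9, 185.5]
tool_rot: [-0.0, 0.994, 0.11, 0.0]
contact_force: [0.6, 0.6, -1.4]
width: 60.7
```

```bash
python3 - <<'E'
from h import *
s=monitor.observe();print(s['ee_pos'])
plan([560,32.7,175],1.56,6)
E
```

```text
[453.85652856 298.90074825 185.54245431]
[[0.75, 4.72, 0.18], [0, 0, np.float64(1.8)]]
[[0.91, 4.69, 0.18], [0, 0, np.float64(1.8)]]
[[1.06, 4.66, 0.18], [0, 0, np.float64(1.8)]]
[[1.21, 4.62, 0.18], [0, 0, np.float64(1.8)]]
[[1.36, 4.58, 0.18], [0, 0, np.float64(1.8)]]
[[1.5, 4.53, 0.18], [0, 0, np.float64(1.8)]]
```

carry_out([
  [1,[0.7,4.7,0.2],[0,0,1.8]],
  [1,[0.9,4.7,0.2],[0,0,1.8]],
  [1,[1.1,4.7,0.2],[0,0,1.8]],
  [1,[1.2,4.6,0.2],[0,0,1.9]],
  [1,[1.4,4.6,0.2],[0,0,1.9]],
  [1,[1.5,4.5,0],[0,0,1.9]],
  [1,[0,0,0],[0,0,0]],
  [1,[0,0,3.0],[0,0,0]],
  [1,[0,0,3.0],[0,0,0]],
  [1,[0,0,0],[0,0,0]],
  [1,[0,0,0],[0,0,0]],
])

```text
time_s: 12.55
ee_pos: [560.8, 33.3, 114.5]
tool_rot: [-0.0, 1.0, 0.014, 0.001]
contact_force: [-0.0, 0.0, -1.4]
width: 60.6
```

```bash
python3 - <<'E'
from h import *
s=monitor.observe();print(s['time_s'],s['ee_pos'],R().as_matrix()[:,0],R().as_matrix()[:,2],s['contact_force'],s['width'])
cv2.imwrite('pics/w12.png',viewer.get_image('wrist')[:,:,::-1])
cv2.imwrite('pics/si12.png',viewer.get_image('side')[:,:,::-1])
crop('pics/si12.png',220,100,400,250,4,'pics/si12c.png')
E
```

```text
12.55 [560.82630089  33.33229765 114.48298969] [0.99962454 0.02737852 0.00108941] [ 1.07900328e-03  3.94785127e-04 -9.99999340e-01] [-0.04340383  0.02778297 -1.35051403] 60.570222635297284
```

View pics/w12.png

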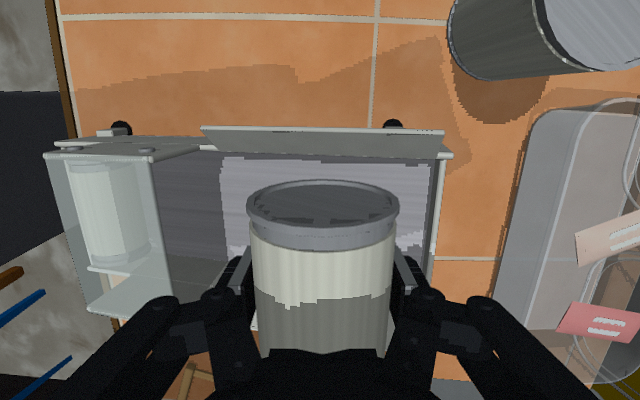

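View pics/si12c.png

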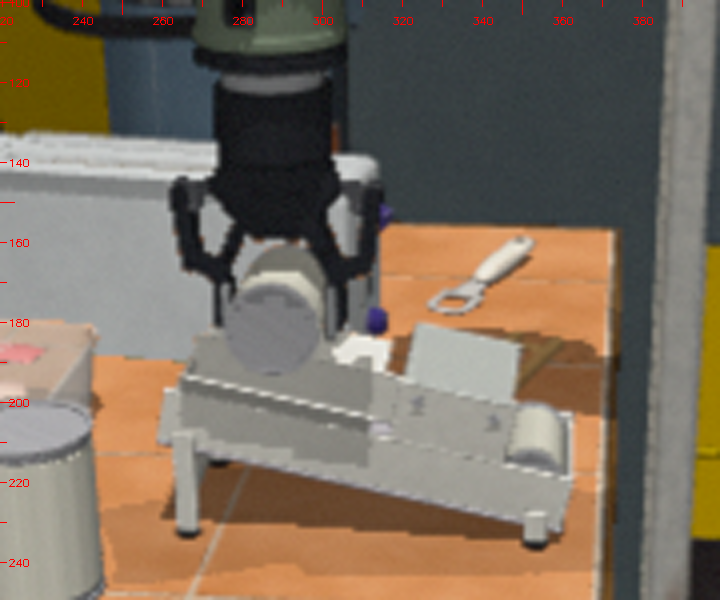

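carry_out([
  [1,[0,0,3.0],[0,0,0]],
  [1,[0,0,1.5],[0,0,0]],
  [1,[0,0,0],[0,0,0]],
  [1,[0,0,0.2],[0,0,0]],
  [1,[0,0,0],[0,0,0]],
])

```text
time_s: 13.28
ee_pos: [560.8, 32.8, 66.9]
tool_rot: [-0.0, 1.0, 0.013, 0.0]
contact_force: [-0.3, 0.5, -1.9]
width: 60.5
```

Free of contact, a few mm above the floor. I'll lower it a touch more, then release.

carry_out([
  [1,[0,0,0.2],[0,0,0]],
  [1,[0,0,0],[0,0,0]],
])

```text
time_s: 13.52
ee_pos: [560.5, 32.8, 64.3]
tool_rot: [-0.0, 1.0, 0.013, -0.0]
contact_force: [0.3, 0.3, -0.7]
width: 60.4
```

carry_out([
  [0.1,[0,0,0],[0,0,0]],
  [0.1,[0,0,0],[0,0,0]],
  [0.1,[0,0,0],[0,0,0]],
  [0.1,[0,0,0],[0,0,0]],
  [0,[0,0,-2.0],[0,0,0]],
  [0,[0,0,-4.0],[0,0,0]],
  [0,[0,0,-5.0],[0,0,0]],
  [0,[0,0,-5.0],[0,0,0]],
  [0,[0,0,0],[0,0,0]],
  [0,[0,0,0],[0,0,0]],
  [0,[0,0,0],[0,0,0]],
  [0,[0,0,0],[0,0,0]],
])

```text
time_s: 15.02
ee_pos: [560.3, 32.8, 223.7]
tool_rot: [-0.0, 1.0, 0.014, -0.001]
contact_force: [-0.2, 0.1, -0.4]
width: 85.0
```

```bash
python3 - <<'E'
from h import *
s=monitor.observe();print(s['time_s'],s['ee_pos'],s['contact_force'],s['width'])
ci=viewer.camera_info('wrist'); np.savez('pics/w13.npz',**ci)
cv2.imwrite('pics/w13.png',viewer.get_image('wrist')[:,:,::-1])
cv2.imwrite('pics/si13.png',viewer.get_image('side')[:,:,::-1])
cv2.imwrite('pics/sc13.png',viewer.get_image('scene')[:,:,::-1])
crop('pics/si13.png',230,160,390,250,4.5,'pics/si13c.png')
crop('pics/sc13.png',250,150,390,260,5,'pics/sc13c.png')
E
```

```text
15.025 [560.30271256  32.8345717  223.66569721] [-0.22524212  0.05515479 -0.36709266] 85.0102433178756
```

View pics/w13.png

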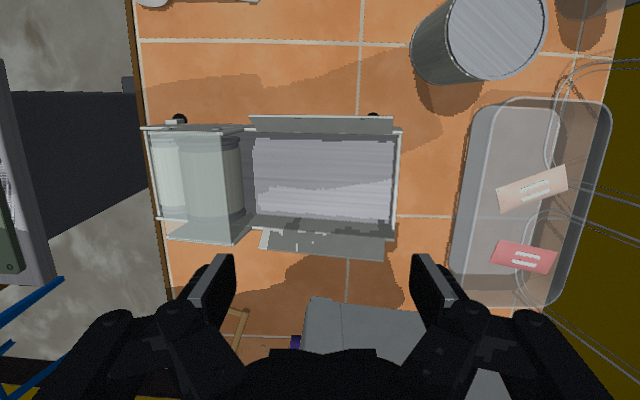

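View pics/si13c.png

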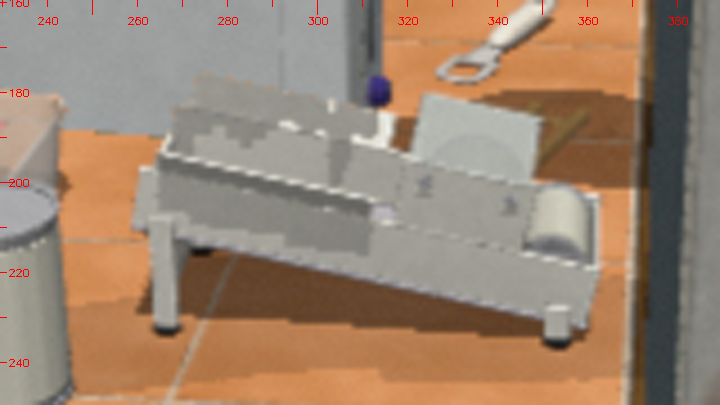

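View pics/sc13c.png

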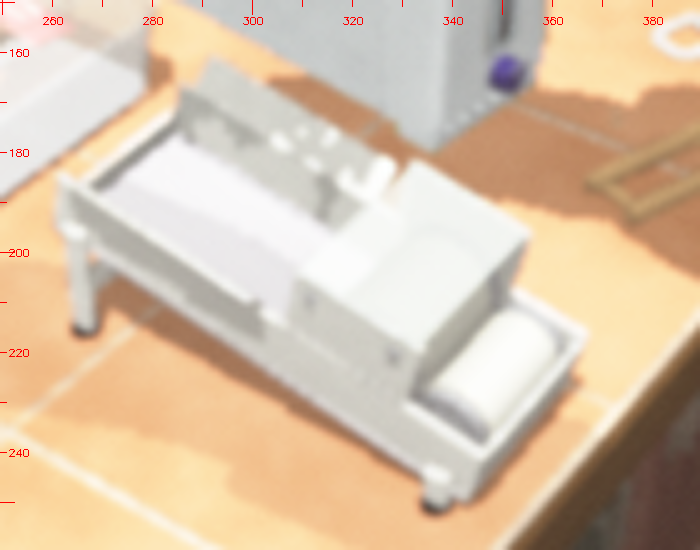

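carry_out([
  [0,[0,0,0],[0,0,0]],
  [0,[0,0,0],[0,0,0]],
  [0,[0,0,0],[0,0,0]],
  [0,[0,0,0],[0,0,0]],
  [0,[0,0,0],[0,0,0]],
  [0,[0,0,0],[0,0,0]],
])

```text
time_s: 15.92
ee_pos: [560.5, 32.8, 224.3]
tool_rot: [-0.0, 1.0, 0.013, 0.0]
contact_force: [0.1, 0.3, 1.1]
width: 85.4
```

```bash
python3 - <<'E'
from h import *
ci=viewer.camera_info('wrist');im=viewer.get_image('wrist')[:,:,::-1].copy()
old=cv2.imread('pics/w13.png'); print('diff in lane',cv2.absdiff(im,old)[110:260,140:410].max(), cv2.absdiff(im,old)[110:260,140:410].mean())
cv2.imwrite('pics/w14.png',im)
c,sn=np.cos(np.radians(12)),np.sin(np.radians(12));y=.0273
def C(s,n):
    l=s*c-n*sn; return np.array([379.2+l*np.cos(y),27.9+l*np.sin(y),15.5+s*sn+n*c])
f=4.2
big=cv2.resize(im[105:255,130:310],None,fx=f,fy=f,interpolation=cv2.INTER_CUBIC)
for s,r,col in((22,22,(0,0,255)),(74.2,31,(255,0,0))):
    h=cv2.convexHull(proj(ci,cylpts(C(s,r),y+np.pi/2,r,82)).astype(np.float32))
    cv2.polylines(big,[((h-[130,105]+.5)*f).astype(int)],True,col,1)
cv2.imwrite('pics/w14c.png',big)
E
```

```text
diff in lane 82 2.567020576131687
```

View pics/w14c.png

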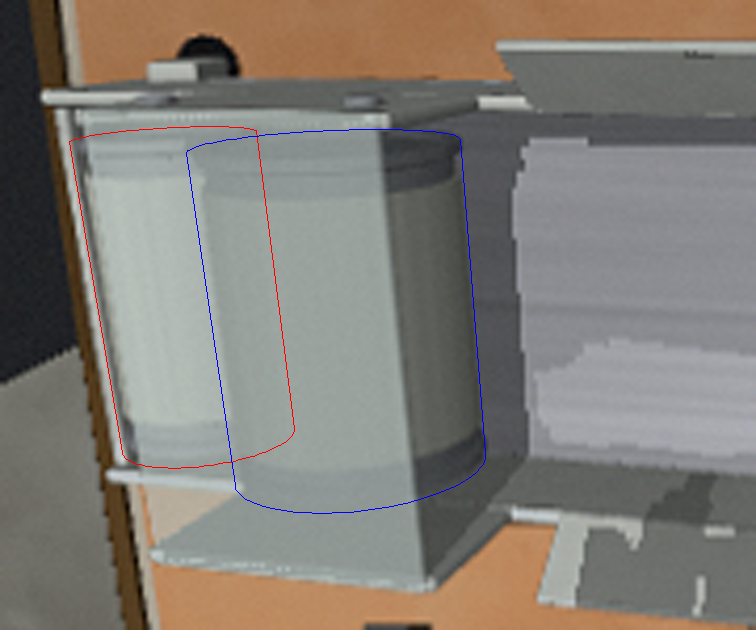

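```bash
python3 - <<'E'
from h import *
c,sn=np.cos(np.radians(12)),np.sin(np.radians(12));y=.0273
def C(s,n):
    l=s*c-n*sn; return np.array([379.2+l*np.cos(y),27.9+l*np.sin(y),15.5+s*sn+n*c])
outs=[]
for nm,(x0,y0,x1,y1) in (('scene',(300,170,380,260)),('side',(305,170,375,250))):
    ci=viewer.camera_info(nm);im=viewer.get_image(nm)[:,:,::-1].copy()
    old=cv2.imread({'scene':'pics/sc13.png','side':'pics/si13.png'}[nm])
    d=cv2.absdiff(im,old)[y0:y1,x0:x1];print(nm,d.max(),d.mean())
    f=5
    big=cv2.resize(im[y0:y1,x0:x1],None,fx=f,fy=f,interpolation=cv2.INTER_CUBIC)
    for s,r,col in((22,22,(0,0,255)),(74.2,31,(255,0,0))):
        h=cv2.convexHull(proj(ci,cylpts(C(s,r),y+np.pi/2,r,82)).astype(np.float32))
        cv2.polylines(big,[((h-[x0,y0]+.5)*f).astype(int)],True,col,1)
    outs.append(cv2.resize(big,(390,440)))
cv2.imwrite('pics/fin.png',np.hstack(outs))
a=cv2.imread('pics/si8.png');b=cv2.imread('pics/si13.png')
cv2.imwrite('pics/cmp.png',np.hstack([cv2.resize(i[190:230,330:370],None,fx=9,fy=9,interpolation=cv2.INTER_CUBIC) for i in(a,b)]))
E
```

```text
scene 4 0.5866203703703704
side 16 1.1874404761904762
```

View pics/fin.png

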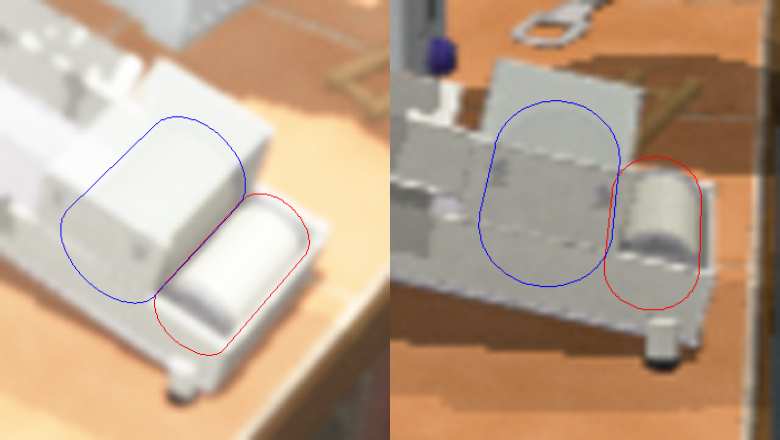

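View pics/cmp.png

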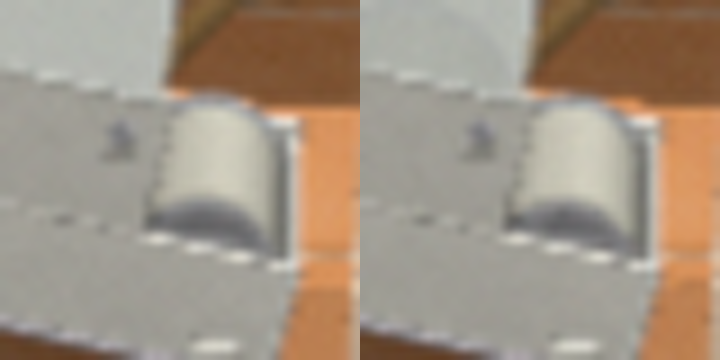

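```bash
python3 -c "
from bench import order
print(order.job_done())"
```

```text
the job is handed in; nothing more can be done
None
```

Both cans are in the dispenser: the slim can at the front stop and the fat can right behind it. Both lie across the lane, and I handed the job in at about 16 s of the 58 s allowed.

**How it went:** I found the cans and the dispenser from the scene, side and wrist cameras. Each can was gripped across its diameter, laid in the bay just above the floor, and let go, the slim one first. Each rolled down on its own. The highest external force reading I saw was about 17 N, as the gripper closed on the slim can, and the gripper ended about 17 cm above the bay, touching nothing.

**Last checks:**
- **Order and position:** side and scene pictures show both cans across the lane within a few mm of their expected outlines. The slim can looks the same in the side view before and after the fat can arrived behind it.
- **At rest:** fixed-camera pictures taken 0.9 s apart show no visible motion. The wrist pictures did differ between those two moments; I put that down to small movement of the arm.

**What disagreed:**
- **Can heights:** my fits gave about 24 mm (slim) and 35 mm (fat), against 27 and 37 mm in the text.
- **Slim can at the stop:** the wrist-camera overlay put it about 3–4 mm up-slope of its exact home. The fixed cameras agreed to about 1–2 mm. I took this as outline and calibration error.

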